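# Ready the glue station: stray pulleys into the row, pot slid to the orange ring

### The arm

A 6-joint arm with a two-finger parallel gripper is mounted at the origin on the work surface. World frame = base frame: x ahead of the robot, y to its left, z up, the work surface at z = 0. Lengths are in m, angles in degrees, forces in N, time in s.
With the tool pointing down it reaches from about 0.3 to 0.75 m from the base axis. Payload 8.5 kg.
Tool frame: the origin (TCP) lies midway between the tips of the shut fingers; the grasp point (between the pads) lies 19 mm behind it; z points along the fingers, y is the line along which they close (so a half turn about z gives the same grasp; the last joint's range is limited). The gripper opens to 85 mm and grips with 20 to 120 N. Pads are 22 mm wide; open, the fingers measure 114 mm over their backs; the gripper's body (76 mm by 85 mm) begins 54 mm behind the grasp point. The pads swing forward as they close: fully open they stand 13 mm farther back than shut.
Start: joints at [52.065, 21.807, 74.336, -0, 83.858, -12.336], TCP at [0.238, 0.496, 0.192] pointing down, gripper open.
Joint ranges: [-178.18, 178.18], [-50.72, 133.34], [12.68, 142.11], [-81.47, 261.47], [9.98, 163.14], [-165.26, 165.26]. Speed limits (degrees/s): [136.94, 136.94, 180, 180, 180, 180].

### API

Orientations are given as a 3x3 rotation matrix whose columns are the frame's x, y, z axes.
In Python, from rig import observe, optics, order, spotter gives the robot as it stands.
- The arm moves only by the tool move_arm, never from a script. Its argument "series" is text: rows parted by semicolons, each of 5 numbers parted by spaces: the shift along the tool's x, y, z in cm, then the turn about the tool's z in degrees, then the opening, from -1 (shut) to 1 (fully open). A call has 1 to 8 rows; each row is the pose to reach, as a shift and turn from the pose commanded when the call began, along the tool's axes at that moment; what a row does not reach only later rows make up. A row lasts 1/8 s, in which the tool goes at most 62.5 mm and 10.7 degrees, less where a joint would pass 70% of its speed; a pose out of reach is approached as far as the arm can. A call with a gripper value outside its range is refused whole. The fingers move at their own pace and stop on an object; "force" is the grip in N (left out, the last holds). Time passes only in rows, so rows that repeat a pose let the fingers close. It gives the time, the measured TCP pose, the force, the opening and the grip force at its end, in the units of the state.
- observe(): the state, without advancing time (a new reading comes with each control period).
- optics.get_image(name): name is "scene" or "top" or "wrist"; returns a dict with "pixels" (420x560x3 uint8, blue, green, red), "camera_matrix" (3x3 intrinsics, pixels), "rvec" (rotation vector, rad) and "tvec" (3), from world to camera coordinates, as OpenCV has them. Camera axes: x right, y down, z forward; pixel columns grow to the right and rows downward; lengths in m; the calibration is good to about 2 mm. The wrist camera is an equidistant fisheye: a pixel r from the principal point sees the ray r / f radians off the axis. A picture is of the moment at which its call begins. There is no depth.
- order.close_job(): hands the job in; it is judged then, once.
Trained networks look in the newest picture that a camera, given by its name, has taken for a name from the list of things; names that differ only in an ending like _2 or _b are one class to them, and where a whole thing is asked for, a point or a joint stands for the part that bears it (a point fixed in the world has none). Each returns a list of dicts, best first, with "score" (0 to 1); they miss things now and then, are a little off and sometimes report something else, mostly with a low value. They report only what shows in the picture. A call takes as long as a camera call.
- spotter.find_in(thing, camera): "point" ([x, y, z] in m, in world coordinates, good to about 4 mm: the middle of the surface that is visible of it).
- spotter.cut_out(thing, camera): "pixels" (420x560 bool, what is visible of it).
- spotter.mark_of(thing, camera): "point" ([x, y, z] in m, in world coordinates, good to about 4 mm: a listed point, or the origin of a listed thing).
The state is a dict: "time_s": time; "q": joint angles; "qvel": joint speeds; "joint_efforts": joint torques, N m; "position": TCP position; "tool_rot": TCP orientation; "ft_force": force on the tool from outside, world axes, zero at the start; "wrist_torque": the same for the moment, N m; "grip_width": finger opening in m; "gripper_force": force on a finger pad.
Only numpy, scipy, OpenCV 4.12 (cv2) and the standard library are available. Lean on these libraries where they do the work, as an engineer would, in place of code of your own. Each camera call takes 0.05 s, during which the arm holds its last target. There are 200 camera calls.

### The job

Clear the two stray pulleys off the grey plate and set them flat on the two empty circles of the green board, so that all three pulleys stand in an even row. Also slide the lidded glue pot across the plate, without lifting or tipping it, until it stands centred on the orange ring with its handle over the orange stripe. Do not disturb the jar, the stack of rubber rings, the basket or the pulley already in the row.

Things in the scene. Friction and masses are not known exactly. Their poses are not given: they have to be found in the camera images.
- plate: Fixed flat grey bench warmer plate (switched off, cold), 310 mm (its x) by 560 mm (its y), 10 mm thick, lying on the bench; origin at the centre of its underside, top 10 mm above the bench. It carries three painted round stations about 200 mm apart along its y.
- station_orange: The wanted station: flat orange painted ring on the plate, 112 mm outer and 94 mm inner diameter, with an orange stripe 16 mm wide running out from it along its own -x to show where the pot's handle must point. No height. Origin: ring centre on the plate's top. Any of the three places may be orange; its yaw varies.
- stripe_end (a point): Outer end of the orange stripe, 130 mm from the orange ring's centre along its -x: the spot that must lie below the end of the pot's handle.
- station_start: White painted ring, same size, no stripe, no height: where the pot stands at first. Origin: ring centre on the plate's top face.
- station_spare: The other white painted ring, same size, no stripe, no height; a stray pulley lies on or near it at first. Origin: ring centre on the plate's top face.
- pot: Loose steel glue pot, 0.3 to 0.6 kg, rigid, lid fixed: body 96 mm across, 50 high, blue lid top at 54; on it a centred black bar grip 60 mm long (pot's x), 16 wide, 54 to 82 mm above the bottom: pinch across its width, fingertips above the lid. A side handle 18 mm wide runs along the pot's -x to 130 mm from the centre, 37 to 51 mm above the bottom. Origin: centre of underside.
- handle_end (a point): End of the pot's side handle, 130 mm from the pot's axis along its -x, 44 mm above its bottom.
- row_board: Fixed green board, 250 mm along its x by 84 mm, 6 mm thick, on the bench at the left or right of the plate, with three white painted circles (66 mm) in a row 80 mm apart along its x. Origin: centre of its underside.
- spot0 (a point): Centre of the first circle of the row, the one nearest the robot, on the board's top face; a pulley already stands here.
- spot1 (a point): Centre of the middle circle of the row, on the board's top face; empty at first.
- spot2 (a point): Centre of the last circle of the row, farthest from the robot, on the board's top face; empty at first.
- pulley_row: The pulley already standing on the first circle of the row: same as the stray ones. Leave it there.
- pulley_a: Loose stray pulley, 60 mm aluminium disc 14 mm thick with a black groove, about 90 g, and an upright brass hub 18 mm in diameter on top, from 14 to 32 mm above its underside, to pinch it by. Lies flat on the plate on or near the orange station at first. Origin: centre of its underside.
- pulley_b: The other stray pulley, identical, lies flat on the plate on or near the spare white station at first. Origin: centre of its underside.
- ring_stack: Bystander: loose stack of black rubber rings with a red core, moving as one piece, 42 mm across, 28 mm high, 120 g, standing on the plate between two stations. Origin: centre of its underside.
- jar: Bystander: small amber jar with a white lid, 42 mm across, 28 mm high, 120 g, standing on the plate between two stations. Origin: centre of its underside.
- basket: Bystander: loose blue plastic basket full of small pulleys, 178 mm along its x by 118 mm over its rim, 60 mm high, 0.9 kg, on the bench at the plate's other side from the row board. Origin: centre of its underside.

How it is judged:
By the outcome, as a careful person would: the job done as asked, in the order asked, and still so for the second after the job is handed in, with the robot touching nothing.
It also fails if it takes over 67 s, if anything falls off the work surface, if the arm or the gripper's body presses on something with over 40 N, if the wrist force passes 120 N, or if a joint passes its speed limit or range.

## Working session

There is one attempt and no reset: what is moved stays moved. The work goes in short steps, Python scripts to look and compute and a tool call to move; the robot and the scene stay as the last step left them, time stands still between calls to the robot, and variables do not carry over. Pictures are saved under pics/ and viewed, at most 10 in all, crops included, and the job is handed in when it is done.

Besides the shell and the picture viewer there is one more tool, called after ">>>" by a JSON object that holds its "method" and its "body", one argument or row to a line. move_arm: Moves the arm, as the interface text tells. Its arguments: {"type":"object","properties":{"series":{"type":"string"},"force":{"type":"number"}},"required":["series"]}

```bash
mkdir -p pics; ls
cat > h.py <<'E'
import numpy as np, cv2
from rig import observe, optics, order, spotter
def shot(c,name):
    im=optics.get_image(c); cv2.imwrite('pics/'+name,im['pixels']); return im
def proj(im,p):
    R=cv2.Rodrigues(np.array(im['rvec'],float))[0]
    c=R@np.array(p,float)+np.array(im['tvec'],float).ravel()
    K=np.array(im['camera_matrix']); u=K@c; return u[:2]/u[2]
def ray(im,uv,z):
    "pinhole pixel -> world point on height z"
    R=cv2.Rodrigues(np.array(im['rvec'],float))[0]; t=np.array(im['tvec'],float).ravel()
    d=R.T@np.linalg.inv(np.array(im['camera_matrix']))@np.array([uv[0],uv[1],1.]); o=-R.T@t
    return o+d*(z-o[2])/d[2]
def state():
    s=observe(); print('t',s['time_s'],'pos',np.round(s['position'],4),'ft',np.round(s['ft_force'],1),'w',s['grip_width'],s['gripper_force']); print(np.round(s['tool_rot'],3)); return s
E
python3 - <<'E'
from h import *
s=state()
for c in('top','scene'): shot(c,c+'0.png')
names='plate station_orange stripe_end station_start station_spare pot handle_end row_board spot0 spot1 spot2 pulley_row pulley_a ring_stack jar basket'.split()
for n in names:
  for c in('top','scene'):
    print(n,c,[(np.round(d['point'],3).tolist(),round(d['score'],2)) for d in spotter.mark_of(n,c)][:4])
E
```

```text
pics
t 0.0 pos [0.2374 0.4957 0.1915] ft [-0.6  0.2  0.1] w 0.08540091914645043 0.0
[[-0.902  0.432 -0.001]
 [ 0.432  0.902 -0.001]
 [ 0.    -0.001 -1.   ]]
plate top []
plate scene [([0.59, 0.011, -0.004], 0.85)]
station_orange top [([0.586, 0.203, 0.01], 0.59), ([0.463, -0.031, 0.053], 0.18)]
station_orange scene [([0.587, 0.199, 0.007], 0.88)]
stripe_end top [([0.465, 0.149, 0.014], 0.94)]
stripe_end scene [([0.466, 0.152, 0.01], 0.84), ([0.585, 0.005, 0.011], 0.57)]
station_start top [([0.591, 0.201, 0.011], 0.74)]
station_start scene [([0.587, 0.206, 0.012], 0.71), ([0.526, -0.091, 0.011], 0.3)]
station_spare top [([0.597, -0.189, 0.013], 0.72)]
station_spare scene [([0.595, -0.187, 0.006], 0.7)]
pot top [([0.587, 0.006, 0.015], 0.92)]
pot scene [([0.584, 0.004, 0.007], 0.86), ([0.605, -0.367, 0.003], 0.35)]
handle_end top [([0.462, -0.031, 0.051], 0.79)]
handle_end scene [([0.461, -0.037, 0.052], 0.87), ([0.623, -0.202, 0.008], 0.38)]
row_board top [([0.527, -0.37, -0.001], 0.89), ([0.525, -0.091, 0.009], 0.54)]
row_board scene [([0.523, -0.371, -0.001], 0.55)]
spot0 top [([0.4
[... 664 characters left out ...]
07], 0.63)]
spot2 scene [([0.448, -0.375, 0.002], 0.76), ([0.605, -0.366, 0.006], 0.76), ([0.526, -0.371, 0.01], 0.62), ([0.584, 0.004, 0.011], 0.59)]
pulley_row top [([0.444, -0.376, 0.008], 0.69)]
pulley_row scene [([0.441, -0.373, 0.003], 0.75)]
pulley_a top [([0.622, -0.202, 0.009], 0.61), ([0.592, 0.204, 0.009], 0.59)]
pulley_a scene [([0.625, -0.202, 0.011], 0.71), ([0.588, 0.206, 0.01], 0.61)]
ring_stack top [([0.588, 0.205, 0.009], 0.56), ([0.524, -0.092, 0.005], 0.55)]
ring_stack scene [([0.521, -0.092, 0.01], 0.59)]
jar top [([0.634, 0.114, 0.012], 0.64)]
jar scene [([0.637, 0.114, 0.009], 0.57)]
basket top [([0.509, 0.37, 0.002], 0.72)]
basket scene [([0.505, 0.371, 0.001], 0.77)]
```

View pics/top0.png

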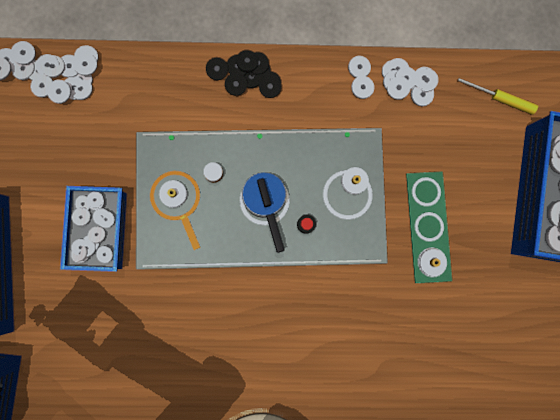

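View pics/scene0.png

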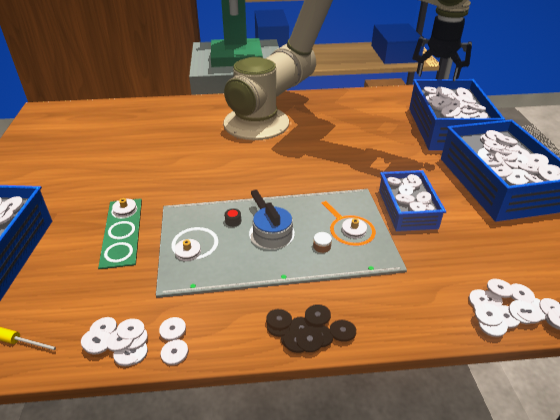

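Top view: orange ring at (175,195) with pulley at (172,193), jar at (213,172), pot at (264,193) with its handle end at (279,250), ring stack at (307,223), stray pulley at (355,180), and empty circles at (427,191) and (429,226). The scene view agrees. The jar is in the way of a straight slide, so the pot must detour to lower x. Next I'll measure more precisely.

```bash
cat >> h.py <<'E'
from scipy.optimize import least_squares
def circ(P,R=None):
    f=(lambda v:np.hypot(*(P-v[:2]).T)-(v[2] if R is None else R))
    r=least_squares(f,[*P.mean(0),.04],loss='soft_l1',f_scale=.002); return np.round(r.x,4),np.abs(r.fun).mean()
def tri(ims,uvs):
    A=[];b=[]
    for im,uv in zip(ims,uvs):
        o=ray(im,uv,0); d=ray(im,uv,.1)-o; d/=np.linalg.norm(d); M=np.eye(3)-np.outer(d,d); A.append(M);b.append(M@o)
    return np.linalg.lstsq(np.vstack(A),np.hstack(b),rcond=None)[0]
def mask(im,kind):
    h=cv2.cvtColor(im['pixels'],cv2.COLOR_BGR2HSV)
    lo,hi={'orange':((8,150,150),(22,255,255)),'white':((0,0,190),(179,40,255)),'blue':((100,150,80),(125,255,255))}[kind]
    return cv2.inRange(h,lo,hi)>0
def pts(im,m,z,c,r):
    v,u=np.nonzero(m); P=np.array([ray(im,(a,b),z)[:2] for a,b in zip(u,v)])
    return P[np.hypot(*(P-c).T)<r] if len(P) else P
E
python3 - <<'E'
from h import *
I={c:optics.get_image(c) for c in('top','scene')}
for c,im in I.items():
    print(c,'cam',np.round(-cv2.Rodrigues(np.array(im['rvec'],float))[0].T@np.array(im['tvec'],float).ravel(),2))
    P=pts(im,mask(im,'orange'),.010,(.587,.203),.16); d=np.hypot(*(P-[.587,.203]).T)
    C=circ(P[(d>.042)&(d<.062)],.0515); print(' orange',C)
    d=np.hypot(*(P-C[0][:2]).T); S=P[(d>.062)&(d<.145)]-C[0][:2]; m=S.mean(0); print(' stripe yaw',np.degrees(np.arctan2(-m[1],-m[0])),len(S),d.max())
    for s in((.603,-.369),(.527,-.372),(.445,-.376)):
        P=pts(im,mask(im,'white'),.006,s,.045); print(' spot',s,circ(P[np.hypot(*(P-s).T)>.02]),len(P))
    P=pts(im,mask(im,'blue'),.064,(.586,.005),.07); print(' lid',P.mean(0),(P.min(0)+P.max(0))/2,np.ptp(P,0))
for n in('pulley_a','pot','handle_end','spot1','stripe_end','row_board'):
    pass
# hubs: triangulate from masks of brass
H={}
for c,im in I.items():
    m=mask(im,'orange')
    for k,p in dict(a=(.590,.205,.036),b=(.623,-.202,.036),row=(.443,-.375,.030)).items():
        uv=proj(im,p); v,u=np.nonzero(m); s=np.hypot(u-uv[0],v-uv[1])<7
        if s.any(): H[k,c]=(u[s].mean(),v[s].mean()); print(k,c,np.round(uv,1),np.round(H[k,c],1),s.sum())
for k in 'a','b','row': print(k,np.round(tri(list(I.values()),[H[k,'top'],H[k,'scene']]),4))
# black handle end + grip
for c in I:
    for n in('pot','handle_end'):
        print(c,n,[np.round(d['point'],3) for d in spotter.mark_of(n,c)][:1])
E
```

```text
top cam [0.44 0.01 1.16]
 orange (array([0.5866, 0.203 , 0.04  ]), np.float64(0.0020210496616828587))
 stripe yaw 11.168277712785901 240 0.16024527690455106
 spot (0.603, -0.369) (array([ 0.6056, -0.3657,  0.0294]), np.float64(0.001063631217774972)) 147
 spot (0.527, -0.372) (array([ 0.5257, -0.3713,  0.0295]), np.float64(0.0010743643437776055)) 152
 spot (0.445, -0.376) (array([ 0.4449, -0.3781,  0.025 ]), np.float64(0.002432517497968384)) 425
 lid [0.58633733 0.0037307 ] [0.58680289 0.00397919] [0.08862154 0.08807257]
scene cam [ 1.43 -0.07  0.78]
 orange (array([0.5852, 0.202 , 0.04  ]), np.float64(0.0023228108784743556))
 stripe yaw -100.20143914022727 522 0.1617516738563077
 spot (0.603, -0.369) (array([ 0.6044, -0.3672,  0.0298]), np.float64(0.0020094868837989797)) 184
 spot (0.527, -0.372) (array([ 0.5249, -0.3728,  0.0301]), np.float64(0.0022470345656991513)) 158
 spot (0.445, -0.376) (array([ 0.4413, -0.3783,  0.0298]), np.float64(0.004987898693327194)) 206
 lid [0.59345069 0.00103414] [0.5886829 0.0022529] [0.0878689  0.08756477]
a top [171.7 192.1] [172. 189.] 1
b top [356.7 180.4] [355.9 179. ] 26
row top [434.8 263.2] [435.4 262.3] 27
a scene [355.1 222.7] [355.5 219.3] 38
b scene [186.3 243. ] [186.1 242.5] 27
row scene [123.4 201.9] [122.6 198.4] 51
a [0.5948 0.2026 0.0511]
b [ 0.6254 -0.2007  0.0397]
row [ 0.4449 -0.3731  0.0428]
top pot [array([0.586, 0.001, 0.012])]
top handle_end [array([ 0.463, -0.029,  0.053])]
scene pot [array([0.583, 0.003, 0.009])]
scene handle_end [array([ 0.461, -0.035,  0.051])]
```

```bash
cat >> h.py <<'E'
def plan(p,yaw=None):
    "shift (cm) in tool axes, turn (deg) so that tool y has world angle yaw"
    s=state(); R=np.array(s['tool_rot']); d=R.T@(np.array(p)-s['position'])*100
    y=np.degrees(np.arctan2(R[1,1],R[0,1])); t=0 if yaw is None else -((yaw-y+90)%180-90)
    print('q6',s['q'][5],'yaw_y',round(y,2),'PLAN',np.round(d,2),'turn',round(t,2),'rows',np.linalg.norm(d)/6.25,abs(t)/10.7)
E
python3 -c "
from h import *
plan((.575,.204,.13),94)"
```

```text
t 2.0 pos [0.2376 0.496  0.1921] ft [0.5 0.1 0.2] w 0.08525391861935143 0.0
[[-0.902  0.432 -0.   ]
 [ 0.432  0.902 -0.   ]
 [ 0.    -0.    -1.   ]]
q6 -12.335159531064336 yaw_y 64.4 PLAN [-43.04 -11.75   6.21] turn -29.6 rows 7.207738856548172 2.7664178775319814
```

>>> {"method": "move_arm", "body": {
  "series": "-21.5 -5.9 0 -15 0.3; -43 -11.8 6.2 -29.6 0.3; -43 -11.8 6.2 -29.6 0.3; -43 -11.8 6.2 -29.6 0.3; -43 -11.8 6.2 -29.6 0.3; -43 -11.8 6.2 -29.6 0.3; -43 -11.8 6.2 -29.6 0.3; -43 -11.8 6.2 -29.6 0.3",
  "force": 40
}}

```text
time_s: 3.0
position: [0.5763, 0.2012, 0.1292]
tool_rot: [[-0.998, -0.067, -0.001], [-0.067, 0.998, -0.0], [0.001, -0.0, -1.0]]
ft_force: [-0.4, 0.9, 0.3]
grip_width: 0.0555
gripper_force: 0.0
```

```bash
python3 -c "
from h import *
plan((.590,.204,.06),94)
im=shot('wrist','w1.png')
print(im['camera_matrix'],np.ravel(im['rvec']),np.ravel(im['tvec']))
for n in ('pulley_a','station_orange','stripe_end'): print(n,[(np.round(d['point'],4),d['score']) for d in spotter.mark_of(n,'wrist')])"
```

```text
t 3.0 pos [0.5763 0.2012 0.1292] ft [-0.4  0.9  0.3] w 0.05554528203275094 0.0
[[-0.998 -0.067 -0.001]
 [-0.067  0.998 -0.   ]
 [ 0.001 -0.    -1.   ]]
q6 -85.6877242740046 yaw_y 93.85 PLAN [-1.39  0.19  6.92] turn -0.15 rows 1.129667047560112 0.014270688655386722
[[325.1922621    0.         290.5592939 ]
 [  0.         325.1922621  211.26947455]
 [  0.           0.           1.        ]] [-1.98376378 -2.12256711 -0.33917607] [-0.16301228 -0.58086295  0.13694534]
pulley_a [(array([0.5904, 0.206 , 0.008 ]), 0.75)]
station_orange []
stripe_end [(array([0.4679, 0.1474, 0.0081]), 0.94)]
```

View pics/w1.png

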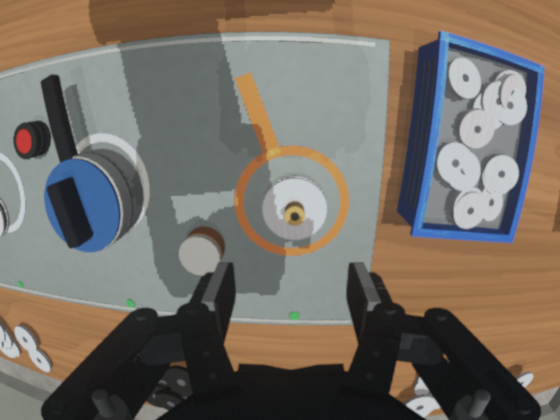

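The wrist view shows the pulley hub at (294,213), the orange ring centred at about (292,200), the stripe's end at (245,77) and the jar at (201,250). I'll add fisheye rays and measure from these.

```bash
cat >> h.py <<'E'
def wray(im,uv,z):
    R=cv2.Rodrigues(np.array(im['rvec'],float))[0]; t=np.array(im['tvec'],float).ravel()
    n=cv2.fisheye.undistortPoints(np.array(uv,float).reshape(1,-1,2),np.array(im['camera_matrix'],float),np.zeros(4))[0]
    d=np.c_[n,np.ones(len(n))]@R; o=-R.T@t
    return o+d*((z-o[2])/d[:,2])[:,None]
def wmask(im,m,z,c,r):
    v,u=np.nonzero(m); P=wray(im,np.c_[u,v],z)[:,:2]; k=np.hypot(*(P-c).T)<r; return P[k],np.c_[u,v][k]
def hub(im,c,z=.042):
    h=cv2.cvtColor(im['pixels'],cv2.COLOR_BGR2HSV); m=cv2.inRange(h,(12,100,50),(32,255,255))>0
    P,U=wmask(im,m,z,c,.02); w=cv2.minEnclosingCircle(U.astype(np.float32))
    print('hub mean',P.mean(0),'minmax',(P.min(0)+P.max(0))/2,np.ptp(P,0),len(P),'px',U.mean(0)); return U.mean(0)
def wtri(ims,uvs):
    A=[];b=[]
    for im,uv in zip(ims,uvs):
        o=wray(im,[uv],0)[0]; d=wray(im,[uv],.1)[0]-o; d/=np.linalg.norm(d); M=np.eye(3)-np.outer(d,d); A.append(M);b.append(M@o)
    return np.linalg.lstsq(np.vstack(A),np.hstack(b),rcond=None)[0]
E
python3 -c "
from h import *
im=optics.get_image('wrist')
u=hub(im,(.591,.205)); 
import pickle; pickle.dump((im,u),open('w1.pkl','wb'))
m=mask(im,'orange')
P,U=wmask(im,m,.01,(.586,.203),.15); d=np.hypot(*(P-[.586,.203]).T)
c=circ(P[(d>.042)&(d<.062)],.0515); print(c)
d=np.hypot(*(P-c[0][:2]).T);S=P[(d>.062)&(d<.14)]-c[0][:2]; print(len(S),d.max(),S.mean(0),np.degrees(np.arctan2(-S.mean(0)[1],-S.mean(0)[0])))
P,U=wmask(im,mask(im,'white'),.024,(.591,.205),.035); print('disc',circ(P[np.hypot(*(P-[.591,.205]).T)>.02]),P.mean(0),np.ptp(P,0))
P,U=wmask(im,mask(im,'blue'),.064,(.586,.004),.07); print('lid',P.mean(0),(P.min(0)+P.max(0))/2,np.ptp(P,0))
"
```

```text
hub mean [0.5868264  0.20629456] minmax [0.5872681  0.20638302] [0.01975301 0.01599499] 272 px [291.09558824 215.01102941]
(array([0.5868, 0.2038, 0.04  ]), np.float64(0.0019446078112346997))
399 0.12763754072623817 [-0.07709964 -0.03515291] 24.510200662287453
disc (array([0.5908, 0.206 , 0.0257]), np.float64(0.002737669231604239)) [0.57735556 0.21369816] [0.04636874 0.04750332]
lid [0.57897478 0.01951231] [0.58657674 0.00576171] [0.08882272 0.08874849]
```

```bash
python3 -c "
from h import *
import pickle; im,u=pickle.load(open('w1.pkl','rb'))
print(wray(im,[(294,212),(294,213)],.042))
g=im['pixels'][195:232,270:318]; cv2.imwrite('pics/c1.png',cv2.resize(g,None,fx=12,fy=12,interpolation=0))"
```

```text
[[0.58383985 0.20863129 0.042     ]
 [0.58475968 0.20869844 0.042     ]]
```

View pics/c1.png

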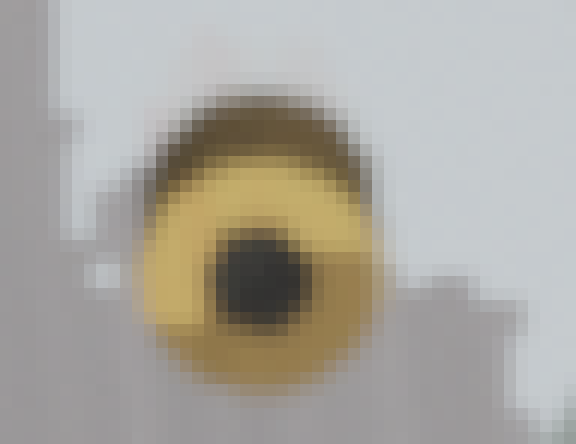

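>>> {"method": "move_arm", "body": {
  "series": "-1.4 0.4 4 0 0.3; -1.4 0.4 4 0 0.3; -1.4 0.4 4 0 0.3"
}}

```text
time_s: 3.62
position: [0.5879, 0.2094, 0.0915]
tool_rot: [[-0.997, -0.071, 0.001], [-0.071, 0.997, 0.0], [-0.001, 0.0, -1.0]]
ft_force: [-0.1, -0.2, 0.2]
grip_width: 0.0555
gripper_force: 0.0
```

The crop shows the hub top with its dark hole at image pixel (291.3, 217.7). I'll take a second, lower view to get the height.

```bash
cat >> h.py <<'E'
def hole(im,c,z=.042,r=.012):
    "dark hole in the brass hub nearest c"
    h=cv2.cvtColor(im['pixels'],cv2.COLOR_BGR2HSV); m=((h[...,2]<95)&(h[...,1]<90)).astype(np.uint8)
    n,l,st,ce=cv2.connectedComponentsWithStats(m); best=None
    for i in range(1,n):
        if 8<st[i,4]<900:
            p=wray(im,[ce[i]],z)[0]; d=np.hypot(*(p[:2]-c))
            if d<r and (best is None or d<best[0]): best=(d,ce[i],p,st[i,4])
    print('hole',best); return best and best[1]
E
python3 -c "
from h import *
import pickle; im,u=pickle.load(open('w1.pkl','rb'))
i2=shot('wrist','w2.png')
a=hole(im,(.589,.206)); b=hole(i2,(.589,.206))
if a is not None and b is not None: print(wtri([im,i2],[a,b]))
print([(np.round(d['point'],4),d['score']) for d in spotter.mark_of('pulley_a','wrist')])
plan((.590,.206,.026),94)
"
```

```text
hole (np.float64(0.0008202396831056124), array([291.22727273, 218.        ]), array([0.58955704, 0.20660208, 0.042     ]), np.int32(44))
hole (np.float64(0.000680644547509746), array([285.046875, 217.0625  ]), array([0.5894195, 0.206536 , 0.042    ]), np.int32(64))
[0.58835255 0.20651449 0.04523852]
[(array([0.5906, 0.2068, 0.0082]), 0.78)]
t 3.725 pos [0.5883 0.2091 0.0919] ft [ 0.4 -1.1  0.9] w 0.055358308603391096 0.0
[[-0.998 -0.07   0.002]
 [-0.07   0.998  0.   ]
 [-0.002  0.    -1.   ]]
q6 -85.30802596628511 yaw_y 94.03 PLAN [-0.13 -0.33  6.59] turn 0.03 rows 1.0558609292633105 0.0030239145290442944
```

>>> {"method": "move_arm", "body": {
  "series": "-0.1 -0.3 3.3 0 0.3; -0.1 -0.3 5.5 0 0.3; -0.1 -0.3 6.4 0 0.3; -0.1 -0.3 6.4 0 0.3; -0.1 -0.3 6.4 0 -1; -0.1 -0.3 6.4 0 -1; -0.1 -0.3 6.4 0 -1; -0.1 -0.3 6.4 0 -1"
}}

```text
time_s: 4.72
position: [0.5894, 0.2058, 0.0263]
tool_rot: [[-0.998, -0.07, 0.0], [-0.07, 0.998, 0.0], [-0.0, 0.0, -1.0]]
ft_force: [0.9, -0.2, -0.3]
grip_width: 0.0002
gripper_force: 0.0
```

```bash
python3 -c "
from h import *
state()
i2=shot('wrist','w3.png')
i=optics.get_image('scene'); u=proj(i,(.59,.206,.03)).astype(int); g=i['pixels'][u[1]-50:u[1]+30,u[0]-60:u[0]+60]
g=cv2.resize(g,None,fx=4.6,fy=4.6); w=i2['pixels'][140:350,150:430]; w=cv2.resize(w,(490,368)); o=np.zeros((368,w.shape[1]+310,3),np.uint8); o[:,:490]=w; g=cv2.resize(g,(310,207)); o[:207,490:]=g; cv2.imwrite('pics/c3.png',o)
print([(np.round(d['point'],4),d['score']) for d in spotter.mark_of('pulley_a','wrist')],[(np.round(d['point'],4),d['score']) for d in spotter.mark_of('pulley_a','scene')])
"
```

```text
t 4.725 pos [0.5894 0.2058 0.0263] ft [ 0.9 -0.2 -0.3] w 0.00016250697954592867 0.0
[[-0.998 -0.07   0.   ]
 [-0.07   0.998  0.   ]
 [-0.     0.    -1.   ]]
[(array([0.5913, 0.2091, 0.0089]), 0.73)] [(array([ 0.6237, -0.1996,  0.0114]), 0.94), (array([0.5882, 0.2075, 0.009 ]), 0.87)]
```

View pics/c3.png

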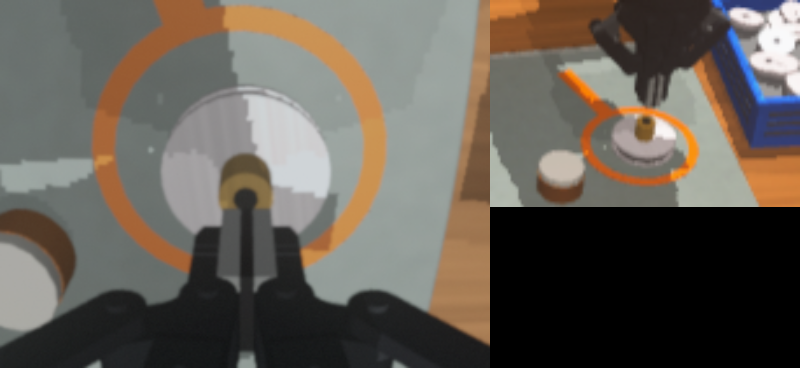

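The fingers shut without taking the hub. In the picture the tips end at the hub's hole in the wrist view, and sit behind or above it in the scene view. I'll triangulate tip against hub.

```bash
python3 -c "
from h import *
s=observe(); i=optics.get_image('scene'); w=optics.get_image('wrist'); u=proj(i,(.59,.206,.03)).astype(int)
R=cv2.Rodrigues(np.array(w['rvec'],float))[0]
def wp(p): return cv2.fisheye.projectPoints(np.array(p,float).reshape(1,1,3),np.array(w['rvec'],float).reshape(3,1),np.array(w['tvec'],float).reshape(3,1),np.array(w['camera_matrix'],float),np.zeros(4))[0].ravel()
print('wristcam',-R.T@np.ravel(w['tvec']),R[2])
for z in (.026,.035,.045,.055): 
  p=[*s['position'][:2],z]; print(z,'scene',proj(i,p),'wrist',wp(p))
so=(162/2.583+u[0]-60,105/2.583+u[1]-50); wo=(290,254); print('obs tip',so,wo)
hs=((645-490)/2.583+u[0]-60,121/2.583+u[1]-50); hw=(150+245*280/490,140+190*210/368); print('hub top',hs,hw)
def both(a,b):
  A=[];B=[]
  for f in (lambda z:ray(i,a,z),lambda z:wray(w,[b],z)[0]):
    o=f(0);d=f(.1)-o;d/=np.linalg.norm(d);M=np.eye(3)-np.outer(d,d);A.append(M);B.append(M@o)
  return np.linalg.lstsq(np.vstack(A),np.hstack(B),rcond=None)[0]
print('tip',both(so,wo),'hub',both(hs,hw))
"
```

```text
wristcam [0.50987984 0.20144728 0.208163  ] [ 0.3118776   0.0217293  -0.94987378]
0.026 scene [354.8953677  225.56655429] wrist [288.67577682 241.72924056]
0.035 scene [355.28273295 222.79204318] wrist [288.59022171 247.87480741]
0.045 scene [355.71765464 219.67690806] wrist [288.48659128 255.35248213]
0.055 scene [356.15740643 216.52717732] wrist [288.37276676 263.60903712]
obs tip (np.float64(357.71777003484317), np.float64(214.65040650406502)) (290, 254)
hub top (np.float64(355.0077429345722), np.float64(220.84475416182732)) (290.0, 248.42391304347825)
tip [0.58373616 0.20850722 0.05598737] hub [0.58729656 0.20586013 0.03957731]
```

The shut fingertips appear at z≈0.045–0.055 although 0.026 is reported, so they closed just above the hub. I'll open and lower in small steps, watching the force.

>>> {"method": "move_arm", "body": {
  "series": "0 0 -0.3 0 0; 0 0 -0.3 0 0; 0 0 -0.3 0 0; 0 0 0.4 0 0; 0 0 0.4 0 0"
}}

```text
time_s: 5.65
position: [0.5888, 0.2057, 0.0213]
tool_rot: [[-0.998, -0.07, -0.002], [-0.07, 0.998, -0.0], [0.002, -0.0, -1.0]]
ft_force: [0.1, 0.5, -0.3]
grip_width: 0.0426
gripper_force: 0.0
```

>>> {"method": "move_arm", "body": {
  "series": "0 0 0.4 0 0; 0 0 0.4 0 0"
}}

```text
time_s: 5.9
position: [0.5891, 0.2058, 0.0177]
tool_rot: [[-0.998, -0.07, -0.001], [-0.07, 0.998, -0.0], [0.001, -0.0, -1.0]]
ft_force: [0.4, -0.6, -0.6]
grip_width: 0.0427
gripper_force: 0.0
```

```bash
python3 -c "
from h import *
state()
i2=shot('wrist','w4.png')
i=optics.get_image('scene'); u=proj(i,(.59,.206,.03)).astype(int); g=i['pixels'][u[1]-50:u[1]+30,u[0]-60:u[0]+60]
w=i2['pixels'][140:350,150:430]; w=cv2.resize(w,(400,300)); g=cv2.resize(g,(400,267)); o=np.zeros((300,800,3),np.uint8); o[:,:400]=w; o[:267,400:]=g; cv2.imwrite('pics/c4.png',o)
"
```

```text
t 5.9 pos [0.5891 0.2058 0.0177] ft [ 0.4 -0.6 -0.6] w 0.04270215607207057 0.0
[[-0.998 -0.07  -0.001]
 [-0.07   0.998 -0.   ]
 [ 0.001 -0.    -1.   ]]
```

View pics/c4.png

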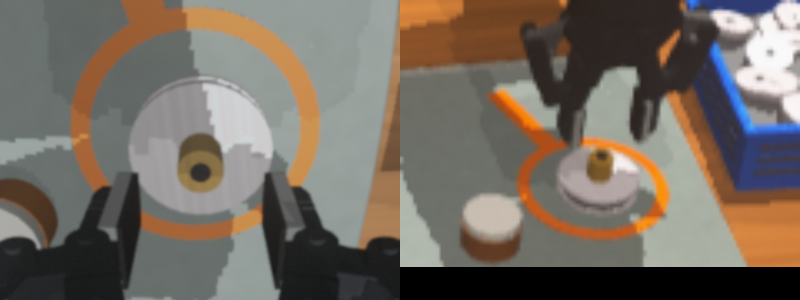

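The fingertips still sit above or around the hub's top: scene crop shows tips at (570,140) and (645,138) against the hub top at (600,153). I'll keep stepping down with force checks.

>>> {"method": "move_arm", "body": {
  "series": "0 0 0.4 0 0; 0 0 0.4 0 0"
}}

```text
time_s: 6.25
position: [0.5891, 0.2058, 0.0137]
tool_rot: [[-0.998, -0.07, -0.001], [-0.07, 0.998, -0.0], [0.001, -0.0, -1.0]]
ft_force: [0.3, -0.0, -0.0]
grip_width: 0.0427
gripper_force: 0.0
```

>>> {"method": "move_arm", "body": {
  "series": "0 0 0.3 0 0; 0 0 0.3 0 0; 0 0 0.3 0 -1; 0 0 0.3 0 -1; 0 0 0.3 0 -1; 0 0 0.3 0 -1"
}}

```text
time_s: 7.0
position: [0.5893, 0.2058, 0.0112]
tool_rot: [[-0.998, -0.07, 0.0], [-0.07, 0.998, -0.0], [-0.0, -0.0, -1.0]]
ft_force: [-1.6, 0.1, -0.1]
grip_width: 0.0002
gripper_force: 0.0
```

```bash
python3 -c "
from h import *
state()
i2=shot('wrist','w5.png')
i=optics.get_image('scene'); u=(355,224); g=i['pixels'][u[1]-50:u[1]+30,u[0]-60:u[0]+60]
t=optics.get_image('top'); ut=proj(t,(.59,.206,.03)).astype(int); print(ut); tt=t['pixels'][ut[1]-40:ut[1]+40,ut[0]-40:ut[0]+40]
w=i2['pixels'][140:350,150:430]; w=cv2.resize(w,(400,300)); g=cv2.resize(g,(400,267)); o=np.zeros((600,800,3),np.uint8); o[:300,:400]=w; o[:267,400:]=g; o[300:,:300]=cv2.resize(tt,(300,300)); cv2.imwrite('pics/c5.png',o)
for c in('wrist','scene'):print([(np.round(d['point'],4),d['score']) for d in spotter.mark_of('pulley_a',c)])
"
```

```text
t 7.0 pos [0.5893 0.2058 0.0112] ft [-1.6  0.1 -0.1] w 0.00019609860301002583 0.0
[[-0.998 -0.07   0.   ]
 [-0.07   0.998 -0.   ]
 [-0.    -0.    -1.   ]]
[171 192]
[(array([0.5888, 0.2066, 0.0092]), 0.9)]
[(array([0.5894, 0.2073, 0.0102]), 0.95), (array([ 0.622 , -0.2004,  0.0097]), 0.92), (array([ 0.4496, -0.3753,  0.0044]), 0.4), (array([ 0.4426, -0.3757,  0.0018]), 0.4)]
```

View pics/c5.png

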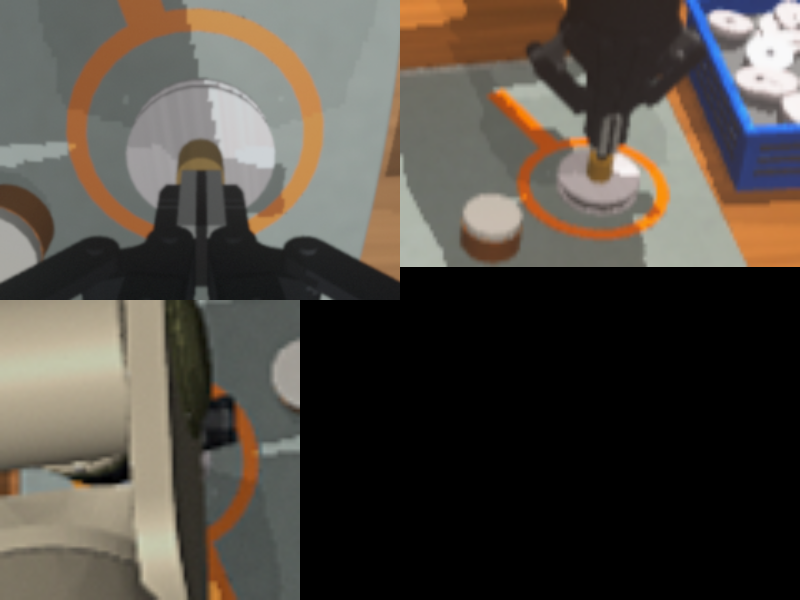

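In the scene crop the shut tips (600,158) are just level with the hub's top, so the true tips sit about 3 cm above the reported TCP. I'll open, lower about 1.2 cm more and close.

>>> {"method": "move_arm", "body": {
  "series": "0 0 0 0 -0.2; 0 0 0 0 -0.2; 0 0 0.4 0 -0.2; 0 0 0.8 0 -0.2; 0 0 0.8 0 -0.2"
}}

```text
time_s: 7.88
position: [0.589, 0.2058, 0.0026]
tool_rot: [[-0.998, -0.07, -0.001], [-0.07, 0.998, -0.0], [0.001, -0.0, -1.0]]
ft_force: [0.3, -0.9, 0.0]
grip_width: 0.0341
gripper_force: 0.0
```

>>> {"method": "move_arm", "body": {
  "series": "0 0 0.3 0 -0.2; 0 0 0.3 0 -0.2; 0 0 0.3 0 -1; 0 0 0.3 0 -1; 0 0 0.3 0 -1"
}}

```text
time_s: 8.5
position: [0.5894, 0.2059, 0.0003]
tool_rot: [[-0.998, -0.07, 0.0], [-0.07, 0.998, 0.0], [-0.0, 0.0, -1.0]]
ft_force: [-1.0, -0.1, 2.8]
grip_width: 0.014
gripper_force: 39.0
```

Gripped, but the width is 14 mm where 18 was expected, so this is probably only the hub's rim. I'll reopen, go a bit lower with force checks, and close again.

>>> {"method": "move_arm", "body": {
  "series": "0 0 0 0 -0.2; 0 0 0 0 -0.2; 0 0 0.3 0 -0.2; 0 0 0.3 0 -0.2"
}}

```text
time_s: 9.0
position: [0.5891, 0.2058, -0.0033]
tool_rot: [[-0.998, -0.07, -0.001], [-0.07, 0.998, -0.0], [0.001, -0.0, -1.0]]
ft_force: [-0.2, 0.2, 0.1]
grip_width: 0.0341
gripper_force: 0.0
```

```bash
python3 -c "
from h import *
state()
w=optics.get_image('wrist'); cv2.imwrite('pics/w6.png',w['pixels'])
print(hole(w,(.589,.206))) 
i=optics.get_image('scene'); cv2.imwrite('pics/s6.png',i['pixels'])
for c in('wrist','scene'):print([(np.round(d['point'],4),d['score']) for d in spotter.mark_of('pulley_a',c)][:2])
g=i['pixels'][184:244,310:400]; o=np.zeros((600,800,3),np.uint8); o[:270,:400]=cv2.resize(g,(400,270)); o[270:570,:400]=cv2.resize(w['pixels'][140:350,150:430],(400,300)); cv2.imwrite('pics/c6.png',o[:570,:400])
"
```

```text
t 9.0 pos [ 0.5891  0.2058 -0.0033] ft [-0.2  0.2  0.1] w 0.034070438237920705 0.0
[[-0.998 -0.07  -0.001]
 [-0.07   0.998 -0.   ]
 [ 0.001 -0.    -1.   ]]
hole (np.float64(0.001197225720781788), array([290.71069182, 280.05031447]), array([0.58954674, 0.20706509, 0.042     ]), np.int32(159))
[290.71069182 280.05031447]
[(array([0.5887, 0.2089, 0.0069]), 0.89)]
[(array([0.5917, 0.2085, 0.0114]), 0.86), (array([ 0.6242, -0.1995,  0.0091]), 0.78)]
```

View pics/c6.png

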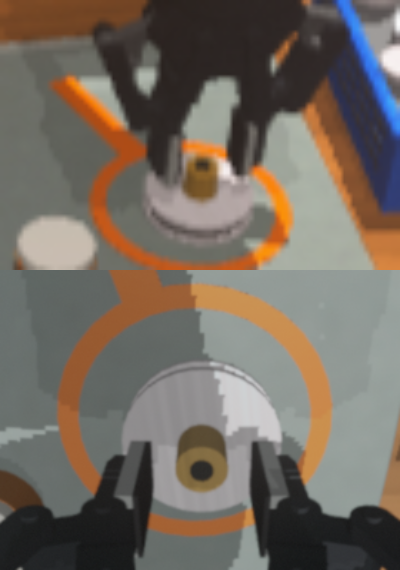

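The fingers now straddle the hub about halfway down its height. Closing.

>>> {"method": "move_arm", "body": {
  "series": "0 0 0.1 0 -1; 0 0 0.1 0 -1; 0 0 0.1 0 -1; 0 0 0.1 0 -1; 0 0 -0.4 0 -1; 0 0 -1 0 -1; 0 0 -1 0 -1"
}}

```text
time_s: 10.07
position: [0.5896, 0.2059, 0.0076]
tool_rot: [[-0.998, -0.07, 0.001], [-0.07, 0.998, 0.0], [-0.001, 0.0, -1.0]]
ft_force: [0.1, 0.1, -0.5]
grip_width: 0.0148
gripper_force: 39.0
```

>>> {"method": "move_arm", "body": {
  "series": "0 0 -6 0 -1; 0 0 -11.3 0 -1; 0 0 -11.3 0 -1"
}}

```text
time_s: 10.45
position: [0.5913, 0.2062, 0.1245]
tool_rot: [[-0.998, -0.07, 0.008], [-0.07, 0.998, 0.001], [-0.009, 0.001, -1.0]]
ft_force: [0.2, 0.0, -1.4]
grip_width: 0.015
gripper_force: 39.2
```

```bash
python3 -c "
from h import *
w=optics.get_image('wrist')
z=observe()['position'][2]; hole(w,(.59,.206),z+.046,.02)
for c in('wrist','scene'):print([(np.round(d['point'],4),d['score']) for d in spotter.mark_of('pulley_a',c)][:2])
plan((.605,-.3665,.12),94.3)"
```

```text
hole (np.float64(0.002933387563308428), array([290.56962025, 279.96835443]), array([0.59255535, 0.20744047, 0.16757756]), np.int32(158))
[(array([0.5924, 0.207 , 0.1367]), 0.55)]
[(array([0.5917, 0.2085, 0.0114]), 0.86), (array([ 0.6242, -0.1995,  0.0091]), 0.78)]
t 10.6 pos [0.5886 0.2057 0.1188] ft [ 0.5 -0.2 -0.8] w 0.014966184769005299 39.22041893005371
[[-0.998 -0.07  -0.002]
 [-0.07   0.998 -0.   ]
 [ 0.002 -0.    -1.   ]]
q6 -85.59938131855296 yaw_y 94.0 PLAN [  2.36 -57.19  -0.1 ] turn -0.3 rows 9.158764475078627 0.02801578259459454
```

>>> {"method": "move_arm", "body": {
  "series": "0.3 -7 0 0 -1; 0.6 -14 0 0 -1; 0.9 -21 0 0 -1; 1.2 -28 0 0 -1; 1.5 -35 0 0 -1; 1.8 -42 0 0 -1; 2.1 -50 0 0 -1; 2.4 -57.2 0 0 -1"
}}

```text
time_s: 11.6
position: [0.6023, -0.2957, 0.1181]
tool_rot: [[-0.998, -0.07, -0.003], [-0.07, 0.998, 0.002], [0.003, 0.002, -1.0]]
ft_force: [1.1, 0.3, -1.5]
grip_width: 0.0149
gripper_force: 39.3
```

>>> {"method": "move_arm", "body": {
  "series": "0 0 0 0 -1; 0 0 0 0 -1; 0 0 0 0 -1"
}}

```text
time_s: 11.98
position: [0.6032, -0.2924, 0.1196]
tool_rot: [[-0.997, -0.071, -0.001], [-0.071, 0.997, 0.001], [0.001, 0.001, -1.0]]
ft_force: [-0.1, -0.4, -1.1]
grip_width: 0.0151
gripper_force: 39.3
```

```bash
python3 -c "
from h import *
w=shot('wrist','w7.png')
s=observe(); c=np.array(s['position'][:2])
hole(w,c,s['position'][2]+.046,.02)
for n in ('pulley_a','spot1','row_board','pulley_row'):print(n,[(np.round(d['point'],4),round(d['score'],2)) for d in spotter.mark_of(n,'wrist')][:4])
for q in((.525,-.372),(.605,-.3665)):
  P,U=wmask(w,mask(w,'white'),.006,q,.045); P=P[np.hypot(*(P-q).T)>.02]; print(len(P),circ(P,.0305),circ(P))
plan((.605,-.3665,.01),94.3)"
```

```text
hole (np.float64(0.0011828165095225662), array([290.50980392, 279.94117647]), array([ 0.60302826, -0.29130585,  0.1659418 ]), np.int32(153))
pulley_a [(array([ 0.6196, -0.2046,  0.0129]), 0.87)]
spot1 [(array([ 0.529 , -0.3727,  0.0058]), 0.69), (array([ 0.6067, -0.3661,  0.0044]), 0.67)]
row_board [(array([ 0.5213, -0.3687,  0.0031]), 0.59), (array([ 0.5904, -0.1855,  0.0102]), 0.44)]
pulley_row [(array([ 0.4423, -0.3794,  0.0062]), 0.73), (array([ 0.6068, -0.3669,  0.004 ]), 0.41)]
1349 (array([ 0.5262, -0.3711,  0.04  ]), np.float64(0.0017229291687752752)) (array([ 0.5262, -0.3711,  0.0296]), np.float64(0.0016168814114303218))
383 (array([ 0.6067, -0.3646,  0.04  ]), np.float64(0.001639324107907167)) (array([ 0.607 , -0.3644,  0.0308]), np.float64(0.0016391336243898548))
t 12.225 pos [ 0.6034 -0.2933  0.1203] ft [ 0.3 -0.1 -1. ] w 0.014931948303801465 39.320948123931885
[[-0.997 -0.071  0.   ]
 [-0.071  0.997 -0.   ]
 [-0.    -0.    -1.   ]]
q6 -130.0647194505249 yaw_y 94.05 PLAN [ 0.35 -7.31 11.03] turn -0.25 rows 2.1183516292427877 0.023054715746364324
```

View pics/w7.png

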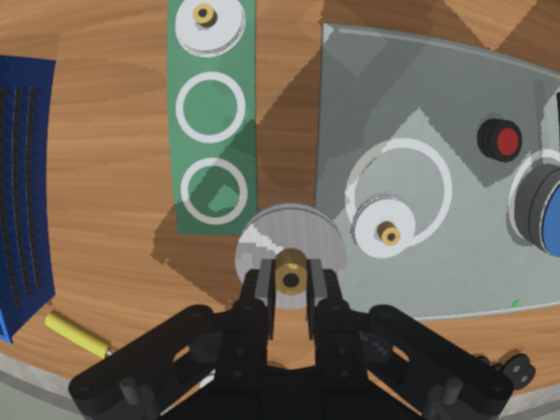

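The held pulley is level, with its hub at (291,275). The empty circles show at (210,107) and (214,190). Moving over spot2.

>>> {"method": "move_arm", "body": {
  "series": "0.1 -3.6 0 0 -1; 0.2 -7.2 2 0 -1; 0.2 -7.2 8 0 -1; 0.2 -7.2 11 0 -1; 0.2 -7.2 11 0 -1; 0.2 -7.2 11 0 -1"
}}

```text
time_s: 12.98
position: [0.6071, -0.3664, 0.0122]
tool_rot: [[-0.998, -0.07, 0.002], [-0.07, 0.998, -0.002], [-0.002, -0.002, -1.0]]
ft_force: [0.0, 1.6, -0.8]
grip_width: 0.015
gripper_force: 39.4
```

```bash
python3 -c "
from h import *
w=optics.get_image('wrist')
s=observe(); c=np.array(s['position'][:2])
hole(w,c,s['position'][2]+.046,.02)
plan((.606,-.3655,-.0075),94.3)"
```

```text
hole (np.float64(0.0014466278770676726), array([290.58169935, 279.90196078]), array([ 0.60673536, -0.36516244,  0.05848169]), np.int32(153))
t 13.025 pos [ 0.6072 -0.3665  0.0125] ft [-0.2 -0.6 -0.4] w 0.014804326413287269 39.39477324485779
[[-0.998 -0.07   0.003]
 [-0.07   0.998 -0.002]
 [-0.003 -0.003 -1.   ]]
q6 -134.66870373469158 yaw_y 94.02 PLAN [0.12 0.12 2.  ] turn -0.28 rows 0.3207107926841262 0.02651826082084082
```

>>> {"method": "move_arm", "body": {
  "series": "0.1 0 1 0 -1; 0.1 0 1.7 0 -1; 0.1 0 1.9 0 -1; 0.1 0 1.9 0 -1; 0.1 0 2 0 -1"
}}

```text
time_s: 13.65
position: [0.6052, -0.3661, -0.0077]
tool_rot: [[-0.998, -0.07, 0.001], [-0.07, 0.998, -0.001], [-0.001, -0.001, -1.0]]
ft_force: [-7.5, 3.9, 17.9]
grip_width: 0.0148
gripper_force: 41.2
```

>>> {"method": "move_arm", "body": {
  "series": "0 0 0.1 0 -1; 0 0 0.1 0 -1"
}}

```text
time_s: 13.9
position: [0.6053, -0.3661, -0.0077]
tool_rot: [[-0.998, -0.07, 0.001], [-0.07, 0.998, -0.001], [-0.001, -0.001, -1.0]]
ft_force: [-8.1, 5.2, 19.2]
grip_width: 0.0153
gripper_force: 41.4
```

>>> {"method": "move_arm", "body": {
  "series": "0 0 -0.1 0 -1; 0 0 -0.1 0 -0.2; 0 0 -0.1 0 -0.2; 0 0 -0.1 0 -0.2; 0 0 -4 0 -0.2; 0 0 -8 0 -0.2; 0 0 -8 0 -0.2"
}}

```text
time_s: 14.78
position: [0.6066, -0.3671, 0.0727]
tool_rot: [[-0.998, -0.07, 0.005], [-0.07, 0.998, -0.004], [-0.005, -0.005, -1.0]]
ft_force: [-0.4, 0.9, -0.3]
grip_width: 0.034
gripper_force: 0.0
```

```bash
python3 -c "
from h import *
w=optics.get_image('wrist')
hole(w,(.606,-.366),.038,.02)
for c in ('wrist','top','scene'):print([(np.round(d['point'],4),round(d['score'],2)) for d in spotter.mark_of('pulley_b',c)][:4])
hole(w,(.624,-.201),.042,.02)
plan((.624,-.201,.0735),94.3)"
```

```text
hole (np.float64(0.0013628598584098349), array([292.38028169, 220.4084507 ]), array([ 0.60517736, -0.36491342,  0.038     ]), np.int32(71))
[(array([ 0.6094, -0.3663,  0.0042]), 0.82), (array([ 0.6206, -0.2031,  0.0096]), 0.58)]
[(array([ 0.6263, -0.2037,  0.0094]), 0.78)]
[(array([0.5917, 0.2085, 0.0114]), 0.86), (array([ 0.6242, -0.1995,  0.0091]), 0.78)]
hole (np.float64(0.0027205795941080595), array([487.43333333, 257.83333333]), array([ 0.62628258, -0.19951966,  0.042     ]), np.int32(30))
t 14.975 pos [ 0.6046 -0.3656  0.0675] ft [-0.2  0.1  0.4] w 0.03417174902914176 0.0
[[-0.998 -0.07  -0.002]
 [-0.07   0.998  0.002]
 [ 0.002  0.002 -1.   ]]
q6 -134.72718634769663 yaw_y 94.0 PLAN [-3.08 16.29 -0.57] turn -0.3 rows 2.6533087176495354 0.028456642236552233
```

>>> {"method": "move_arm", "body": {
  "series": "-0.5 5 0 0 -0.2; -2 10.5 0 0 -0.2; -3.1 16.3 0 0 -0.2; -3.1 16.3 0 0 -0.2; -3.1 16.3 0 0 -0.2; -3.1 16.3 0 0 -0.2"
}}

```text
time_s: 15.72
position: [0.6244, -0.2026, 0.0685]
tool_rot: [[-0.998, -0.068, -0.001], [-0.068, 0.998, 0.0], [0.001, 0.0, -1.0]]
ft_force: [0.2, 0.6, 0.4]
grip_width: 0.0346
gripper_force: 0.0
```

```bash
python3 -c "
from h import *
w=optics.get_image('wrist')
u=hole(w,(.624,-.201),.042,.02); p=wray(w,[u],.042)[0]
print([(np.round(d['point'],4),round(d['score'],2)) for d in spotter.mark_of('pulley_b','wrist')][:2])
plan((p[0],p[1],-.004),94.3)"
```

```text
hole (np.float64(0.00255907310109766), array([292.7027027 , 229.09459459]), array([ 0.62626352, -0.19980613,  0.042     ]), np.int32(74))
[(array([ 0.6073, -0.3659,  0.0096]), 0.78), (array([ 0.6197, -0.2005,  0.0127]), 0.7)]
t 15.825 pos [ 0.6245 -0.2025  0.0687] ft [-0.1 -0.8 -0.3] w 0.03462957087455259 0.0
[[-0.998 -0.068 -0.   ]
 [-0.068  0.998  0.   ]
 [ 0.     0.    -1.   ]]
q6 -122.17668795095881 yaw_y 93.9 PLAN [-0.2   0.25  7.27] turn -0.4 rows 1.1649066129223116 0.0369286823785978
```

>>> {"method": "move_arm", "body": {
  "series": "-0.2 0.2 4 0 -0.2; -0.2 0.2 6.5 0 -0.2; -0.2 0.2 7.3 0 -0.2; -0.2 0.2 7.3 0 -0.2; -0.2 0.2 7.3 0 -1; -0.2 0.2 7.3 0 -1; -0.2 0.2 7.3 0 -1; -0.2 0.2 7.3 0 -1"
}}

```text
time_s: 16.82
position: [0.6273, -0.1996, -0.0025]
tool_rot: [[-0.998, -0.07, 0.002], [-0.07, 0.998, -0.001], [-0.002, -0.002, -1.0]]
ft_force: [-0.7, -1.1, 6.5]
grip_width: 0.0147
gripper_force: 39.2
```

>>> {"method": "move_arm", "body": {
  "series": "0 0 -1 0 -1; 0 0 -4 0 -1; 0 0 -7 0 -1; 0 0 -7 0 -1; 0 0 -7 0 -1"
}}

```text
time_s: 17.45
position: [0.626, -0.1988, 0.0652]
tool_rot: [[-0.998, -0.07, -0.002], [-0.07, 0.998, 0.001], [0.002, 0.001, -1.0]]
ft_force: [-0.3, -0.1, -1.9]
grip_width: 0.0148
gripper_force: 39.0
```

```bash
python3 -c "
from h import *
w=optics.get_image('wrist')
s=observe(); c=np.array(s['position'][:2])
hole(w,c,s['position'][2]+.046,.02)
hole(w,(.606,-.366),.038,.02)
plan((.526,-.372,.065),94.3)"
```

```text
hole (np.float64(0.0016313179705726348), array([290.56687898, 277.05095541]), array([ 0.62462683, -0.19771659,  0.11078695]), np.int32(157))
hole (np.float64(0.0011174015728814721), array([ 76.325, 184.775]), array([ 0.60531969, -0.36511357,  0.038     ]), np.int32(40))
t 17.5 pos [ 0.6259 -0.1987  0.0648] ft [ 0.4 -0.2 -1.7] w 0.014988883761094736 39.04990196228027
[[-0.998 -0.07  -0.002]
 [-0.07   0.998  0.001]
 [ 0.002  0.001 -1.   ]]
q6 -121.92397855721657 yaw_y 94.0 PLAN [ 11.18 -16.59  -0.02] turn -0.3 rows 3.200152026968311 0.027966481824438144
```

>>> {"method": "move_arm", "body": {
  "series": "3 -4.2 0 0 -1; 6 -8.4 0 0 -1; 9 -12.5 0 0 -1; 11.2 -16.6 0 0 -1; 11.2 -16.6 3 0 -1; 11.2 -16.6 5 0 -1; 11.2 -16.6 5 0 -1; 11.2 -16.6 5 0 -1"
}}

```text
time_s: 18.5
position: [0.5267, -0.3726, 0.0165]
tool_rot: [[-0.998, -0.07, 0.0], [-0.07, 0.998, -0.0], [-0.0, -0.0, -1.0]]
ft_force: [-0.1, 0.8, -0.7]
grip_width: 0.0151
gripper_force: 39.2
```

```bash
python3 -c "
from h import *
w=optics.get_image('wrist')
s=observe(); c=np.array(s['position'][:2])
hole(w,c,s['position'][2]+.0445,.02)
hole(w,(.444,-.377),.038,.02)
hole(w,(.605,-.365),.038,.02)
plan((.526,-.3725,-.007),94.3)"
```

```text
hole (np.float64(0.0017389734554239722), array([290.5, 277. ]), array([ 0.52563146, -0.37149753,  0.0613505 ]), np.int32(154))
hole (np.float64(0.002847926542591435), array([295.77987421, 104.67924528]), array([ 0.44551874, -0.37459083,  0.038     ]), np.int32(159))
hole (np.float64(0.0006301135169205878), array([292. , 361.5]), array([ 0.60561707, -0.36487244,  0.038     ]), np.int32(50))
t 18.55 pos [ 0.5269 -0.3727  0.0169] ft [ 1.  -1.  -0.6] w 0.014975813716266023 39.15200471878052
[[-0.998 -0.07   0.001]
 [-0.07   0.998 -0.001]
 [-0.001 -0.001 -1.   ]]
q6 -139.78012170914684 yaw_y 94.02 PLAN [0.09 0.03 2.38] turn -0.28 rows 0.3818849822314299 0.026563682397427735
```

>>> {"method": "move_arm", "body": {
  "series": "0 0.1 1 0 -1; 0 0.1 1.8 0 -1; 0 0.1 2.2 0 -1; 0 0.1 2.3 0 -1; 0 0.1 2.3 0 -1"
}}

```text
time_s: 19.18
position: [0.5264, -0.3714, -0.0064]
tool_rot: [[-0.998, -0.07, 0.0], [-0.07, 0.998, -0.0], [-0.0, -0.0, -1.0]]
ft_force: [-1.3, 1.9, 4.2]
grip_width: 0.0151
gripper_force: 39.7
```

>>> {"method": "move_arm", "body": {
  "series": "0 0 0 0 -0.2; 0 0 0 0 -0.2; 0 0 0 0 -0.2; 0 0 -4 0 -0.2; 0 0 -9 0 -0.2; 0 0 -12.6 0 -0.2; 0 0 -12.6 0 -0.2"
}}

```text
time_s: 20.05
position: [0.5274, -0.3725, 0.1222]
tool_rot: [[-0.998, -0.07, 0.004], [-0.07, 0.998, -0.004], [-0.004, -0.005, -1.0]]
ft_force: [0.5, -0.1, 0.1]
grip_width: 0.0341
gripper_force: 0.0
```

```bash
python3 -c "
from h import *
w=optics.get_image('wrist')
for q in((.444,-.377),(.526,-.371),(.605,-.365)): hole(w,q,.038,.02)
plan((.575,.003,.12),107)"
```

```text
hole (np.float64(0.0028037193470275366), array([294.17021277, 104.57446809]), array([ 0.44544224, -0.37459567,  0.038     ]), np.int32(47))
hole (np.float64(0.0008587017054085033), array([292.36956522, 199.89130435]), array([ 0.5254683 , -0.37032572,  0.038     ]), np.int32(46))
hole (np.float64(0.00010822728546294966), array([291.9       , 280.96666667]), array([ 0.60489291, -0.36501565,  0.038     ]), np.int32(30))
t 20.1 pos [ 0.5266 -0.3718  0.1199] ft [ 0.2 -0.5 -1.2] w 0.03445582205714304 0.0
[[-0.998 -0.07   0.001]
 [-0.07   0.998 -0.001]
 [-0.001 -0.002 -1.   ]]
q6 -139.72070326133505 yaw_y 94.0 PLAN [-7.44 37.05 -0.05] turn -13.0 rows 6.045842606671713 1.2149463271832313
```

Row is even (about 80 mm spacing, in line). Now to the pot.

>>> {"method": "move_arm", "body": {
  "series": "-1 5 0 0 -0.2; -2 10 0 0 -0.2; -3 16 0 0 -0.2; -4.5 22 0 -6 -0.2; -6 28 0 -13 -0.2; -7.4 33 0 -13 -0.2; -7.4 37 0 -13 -0.2; -7.4 37 0 -13 -0.2"
}}

```text
time_s: 21.1
position: [0.5734, 0.0053, 0.1176]
tool_rot: [[-0.955, -0.296, -0.003], [-0.296, 0.955, 0.001], [0.003, 0.002, -1.0]]
ft_force: [0.2, -0.5, -0.5]
grip_width: 0.0342
gripper_force: 0.0
```

>>> {"method": "move_arm", "body": {
  "series": "0 0 0 0 -0.2; 0 0 0 0 -0.2"
}}

```text
time_s: 21.35
position: [0.5743, 0.0016, 0.1186]
tool_rot: [[-0.957, -0.291, -0.001], [-0.291, 0.957, -0.0], [0.001, 0.0, -1.0]]
ft_force: [0.0, 0.0, 0.3]
grip_width: 0.034
gripper_force: 0.0
```

```bash
cat >> h.py <<'E'
def pot(w,c,zp=.01):
    "lid centre, grip centre and axis, handle end from the wrist view"
    P,U=wmask(w,mask(w,'blue'),zp+.054,c,.07); hull=cv2.convexHull(U.astype(np.int32))[:,0].astype(float)
    Hp=wray(w,hull,zp+.054)[:,:2]; C=circ(Hp); print('lid',C)
    for n in('pot','handle_end','station_orange','stripe_end'):
        r=spotter.mark_of(n,'wrist')[:1]; print(n,[(np.round(d['point'],4).tolist(),round(d['score'],2)) for d in r])
    r=spotter.cut_out('handle_end','wrist')
    h=cv2.cvtColor(w['pixels'],cv2.COLOR_BGR2HSV); m=((h[...,2]<75)&(h[...,1]<110))
    c=C[0][:2]
    for lab,z,a,b in(('grip',zp+.082,0,.036),('handle',zp+.051,.055,.140)):
        v,u=np.nonzero(m); Q=wray(w,np.c_[u,v],z)[:,:2]-c; d=np.hypot(*Q.T); k=(d>=a)&(d<b)
        if lab=='handle': k&=(Q@np.array([-np.cos(np.radians(20)),-np.sin(np.radians(20))])>.9*d)
        Q=Q[k]; 
        if len(Q)<5: continue
        rect=cv2.minAreaRect((Q*1000).astype(np.float32)); L=np.linalg.svd(Q-Q.mean(0))[2][0]; L*=np.sign(L[0])
        print(lab,'centre',Q.mean(0)+c,'axis',np.degrees(np.arctan2(L[1],L[0])),'rect',np.round(rect[0],1)/1000+c,np.round(rect[1],1),round(rect[2],1),len(Q),'radial yaw',np.degrees(np.arctan2(-Q.mean(0)[1],-Q.mean(0)[0])))
E
python3 -c "
from h import *
state(); w=shot('wrist','w8.png'); pot(w,(.586,.004))"
```

```text
t 21.35 pos [0.5743 0.0016 0.1186] ft [0.  0.  0.3] w 0.034025661545710705 0.0
[[-0.957 -0.291 -0.001]
 [-0.291  0.957 -0.   ]
 [ 0.001  0.    -1.   ]]
lid (array([0.5875, 0.0034, 0.0435]), np.float64(0.000666812726065086))
pot [([0.5894, 0.0013, 0.0137], 0.84)]
handle_end [([0.4623, -0.032, 0.0547], 0.62)]
station_orange [([0.587, 0.2036, 0.0147], 0.88)]
stripe_end [([0.6356, 0.1154, 0.012], 0.58)]
grip centre [0.58423921 0.00251737] axis 11.54353301301347 rect [ 0.5913 -0.002 ] [64.1 57.1] 44.1 1811 radial yaw 15.145794953082522
handle centre [ 0.50019243 -0.02712293] axis 19.270704053440678 rect [ 0.5066 -0.0458] [74.3 66.9] 16.9 2652 radial yaw 19.26974848338622
```

View pics/w8.png

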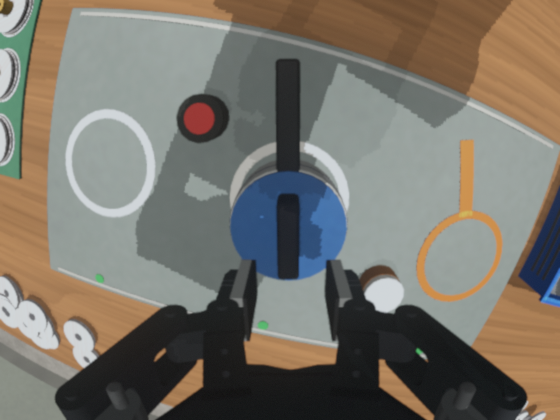

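The wrist view shows the grip bar from (288,195) to (288,278) and the handle end at (288,60), both parallel to the tool's x axis. The orange ring is clear at (460,255), with its stripe at (466,140–212), and the jar is at (383,290).

```bash
python3 -c "
from h import *
w=optics.get_image('wrist')
h=cv2.cvtColor(w['pixels'],cv2.COLOR_BGR2HSV); m=((h[...,2]<60)).astype(np.uint8)
ends=[]
for nm,z,box in(('handle',.061,(55,160)),('grip',.092,(200,272))):
  L=[]
  for r in range(*box):
    run=[c for c in range(270,310) if m[r,c]]
    if run: L.append(((run[0]+run[-1])/2,r,len(run)))
  L=np.array(L); P=wray(w,L[:,:2],z)[:,:2]; k=np.abs(L[:,0]-np.median(L[:,0]))<3; P=P[k]
  f=np.polyfit(P[:,0],P[:,1],1); print(nm,k.sum(),np.median(L[:,2]),'yaw',np.degrees(np.arctan(f[0])),P[0],P[-1],P.mean(0))
  print(' y at lid x',np.polyval(f,.5875))
m=mask(w,'orange')
P,U=wmask(w,m,.01,(.586,.203),.15); d=np.hypot(*(P-[.586,.203]).T)
c=circ(P[(d>.042)&(d<.062)]); print(c)
d=np.hypot(*(P-c[0][:2]).T);S=P[(d>.064)&(d<.12)]; q=S-c[0][:2]; print(len(S),d.max(),np.degrees(np.arctan2(-q.mean(0)[1],-q.mean(0)[0])),np.degrees(np.arctan(np.polyfit(S[:,0],S[:,1],1)[0])))
t=optics.get_image('top'); P=pts(t,mask(t,'orange'),.01,np.array([.586,.203]),.15); d=np.hypot(*(P-[.586,.203]).T)
c=circ(P[(d>.042)&(d<.062)]); d=np.hypot(*(P-c[0][:2]).T);S=P[(d>.064)&(d<.125)&(P[:,0]<.55)&(P[:,1]<.2)]; q=S-c[0][:2]; print('top',c,len(S),np.degrees(np.arctan2(-q.mean(0)[1],-q.mean(0)[0])))
plan((.5865,.003,.043),107)
"
```

```text
handle 101 24.0 yaw 17.124228887575647 [ 0.46434397 -0.03332368] [ 0.535461   -0.01131421] [ 0.49991186 -0.02239545]
 y at lid x 0.004590726614351781
grip 72 21.0 yaw 16.638209177168825 [ 0.55720836 -0.00439069] [0.60884879 0.01078063] [0.58224871 0.00299479]
 y at lid x 0.0045640785536656125
(array([0.5867, 0.2043, 0.0518]), np.float64(0.0018739811251023265))
536 0.12813823812539854 24.130188914026228 22.633132614055747
top (array([0.5866, 0.203 , 0.0516]), np.float64(0.0020574276316621806)) 178 23.973292691801788
t 21.75 pos [0.5744 0.0025 0.1191] ft [ 0.1  0.5 -0.7] w 0.034222034139529456 0.0
[[-0.956 -0.292  0.   ]
 [-0.292  0.956 -0.   ]
 [-0.    -0.    -1.   ]]
q6 -118.53260573994974 yaw_y 106.98 PLAN [-1.17 -0.31  7.61] turn -0.02 rows 1.2334262465838688 0.0015101660096674644
```

>>> {"method": "move_arm", "body": {
  "series": "-1.2 -0.2 3 0 -0.2; -1.2 -0.2 6 0 -0.2; -1.2 -0.2 7 0 -0.2; -1.2 -0.2 7.4 0 -0.2; -1.2 -0.2 7.4 0 -0.2",
  "force": 40
}}

```text
time_s: 22.38
position: [0.5869, 0.0043, 0.0459]
tool_rot: [[-0.956, -0.292, 0.001], [-0.292, 0.956, -0.0], [-0.001, -0.001, -1.0]]
ft_force: [-0.4, 0.1, 0.9]
grip_width: 0.0337
gripper_force: 0.0
```

```bash
python3 -c "
from h import *
s=state(); w=optics.get_image('wrist')
h=cv2.cvtColor(w['pixels'],cv2.COLOR_BGR2HSV); m=h[...,2]<60
for r in range(230,330,12): print(r,''.join('#' if m[r,c] else '.' for c in range(200,380,3)))
"
```

```text
t 22.375 pos [0.5869 0.0043 0.0459] ft [-0.4  0.1  0.9] w 0.03374472125248627 0.0
[[-0.956 -0.292  0.001]
 [-0.292  0.956 -0.   ]
 [-0.001 -0.001 -1.   ]]
230 ........................############........................
242 .........................##########.........................
254 .........................##########.........................
266 .................##......##########........#................
278 ........####....###......##########.......###....####.......
290 .......####....####......##########.......####.....###......
302 ....########...####......##########........###...########...
314 ##################.......##########........#################
326 ##################..........................################
```

>>> {"method": "move_arm", "body": {
  "series": "0 0 0.1 0 -1; 0 0 0.1 0 -1; 0 0 0.1 0 -1; 0 0 0.1 0 -1"
}}

```text
time_s: 22.92
position: [0.587, 0.0041, 0.0448]
tool_rot: [[-0.956, -0.292, 0.002], [-0.292, 0.956, -0.001], [-0.001, -0.001, -1.0]]
ft_force: [0.5, -1.3, 6.3]
grip_width: 0.0145
gripper_force: 43.0
```

```bash
python3 -c "
from h import *
s=state(); w=optics.get_image('wrist')
P,U=wmask(w,mask(w,'blue'),.064,(.586,.004),.07); print(circ(wray(w,cv2.convexHull(U.astype(np.int32))[:,0].astype(float),.064)[:,:2]))
print('d1'); plan((.553,.05,.043),108)
plan((.5865,.2035,.043),114)"
```

```text
t 22.925 pos [0.587  0.0041 0.0448] ft [ 0.5 -1.3  6.3] w 0.01445113324239712 42.98637092113495
[[-0.956 -0.292  0.002]
 [-0.292  0.956 -0.001]
 [-0.001 -0.001 -1.   ]]
(array([0.5881, 0.0042, 0.0434]), np.float64(0.0017760348415029107))
d1
t 22.975 pos [0.587  0.004  0.0447] ft [ 1.2 -2.3  6.1] w 0.014652300169206954 42.98032522201538
[[-0.956 -0.292  0.001]
 [-0.292  0.956 -0.001]
 [-0.001 -0.001 -1.   ]]
q6 -118.135155711867 yaw_y 107.0 PLAN [1.91 5.39 0.17] turn -1.0 rows 0.9148542198625671 0.09375547211782485
t 22.975 pos [0.587  0.004  0.0447] ft [ 1.2 -2.3  6.1] w 0.014652300169206954 42.98032522201538
[[-0.956 -0.292  0.001]
 [-0.292  0.956 -0.001]
 [-0.001 -0.001 -1.   ]]
q6 -118.135155711867 yaw_y 107.0 PLAN [-5.78 19.09  0.16] turn -7.0 rows 3.1913799653802952 0.6545031356692268
```

>>> {"method": "move_arm", "body": {
  "series": "0.15 0.4 0 0 -1; 0.4 1.2 0 0 -1; 0.7 2.0 0 0 -1; 1.0 2.9 0 0 -1; 1.3 3.8 0 0 -1; 1.6 4.7 0 -0.5 -1; 1.9 5.3 0 -1 -1; 1.9 5.4 0 -1 -1"
}}

```text
time_s: 23.98
position: [0.5531, 0.0502, 0.0448]
tool_rot: [[-0.951, -0.309, 0.002], [-0.309, 0.951, -0.001], [-0.002, -0.002, -1.0]]
ft_force: [1.5, -6.0, 6.5]
grip_width: 0.0147
gripper_force: 43.1
```

```bash
python3 -c "
from h import *
plan((.553,.145,.0445),110)
print([(np.round(d['point'],4),round(d['score'],2)) for n in('jar','pot') for d in spotter.mark_of(n,'wrist')[:1]])"
```

```text
t 23.975 pos [0.5531 0.0502 0.0448] ft [ 1.5 -6.   6.5] w 0.014691682296544925 43.128429651260376
[[-0.951 -0.309  0.002]
 [-0.309  0.951 -0.001]
 [-0.002 -0.002 -1.   ]]
q6 -115.01021974643785 yaw_y 108.03 PLAN [-2.93  9.02  0.02] turn -1.97 rows 1.517337211542978 0.18424167503525268
[(array([0.637 , 0.1193, 0.0116]), 0.76), (array([0.5866, 0.0038, 0.0137]), 0.55)]
```

>>> {"method": "move_arm", "body": {
  "series": "-0.2 0.6 0 0 -1; -0.6 1.8 0 0 -1; -1 3.1 0 0 -1; -1.5 4.6 0 -0.5 -1; -2 6.1 0 -1 -1; -2.5 7.6 0 -1.5 -1; -2.9 8.7 0 -2 -1; -2.9 9 0 -2 -1"
}}

```text
time_s: 25.08
position: [0.5529, 0.1449, 0.0449]
tool_rot: [[-0.939, -0.343, 0.002], [-0.343, 0.939, -0.001], [-0.001, -0.002, -1.0]]
ft_force: [1.5, -5.4, 7.3]
grip_width: 0.0145
gripper_force: 43.2
```

```bash
python3 -c "
from h import *
w=optics.get_image('wrist')
P,U=wmask(w,mask(w,'blue'),.064,observe()['position'][:2],.06); print(circ(wray(w,cv2.convexHull(U.astype(np.int32))[:,0].astype(float),.064)[:,:2]))
print([(np.round(d['point'],4),round(d['score'],2)) for n in('jar','pot','handle_end','station_orange','stripe_end') for d in spotter.mark_of(n,'wrist')[:1]])
plan((.5867,.2035,.0445),114)"
```

```text
(array([0.5532, 0.145 , 0.0442]), np.float64(0.0008741574603748128))
[(array([0.6382, 0.1187, 0.0125]), 0.63), (array([0.5532, 0.1422, 0.0098]), 0.97), (array([0.4335, 0.1011, 0.0519]), 0.89), (array([0.5917, 0.2056, 0.0126]), 0.58), (array([0.4633, 0.1467, 0.009 ]), 0.58)]
t 25.375 pos [0.5529 0.145  0.0447] ft [ 2.  -2.2  5.9] w 0.01456303399128229 43.05501043796539
[[-0.94  -0.342  0.002]
 [-0.342  0.94   0.   ]
 [-0.002 -0.001 -1.   ]]
q6 -107.1649831707527 yaw_y 110.0 PLAN [-5.18  4.34  0.03] turn -4.0 rows 1.0811494748283592 0.3737415193718645
```

>>> {"method": "move_arm", "body": {
  "series": "-0.4 0.4 0 0 -1; -1.2 1 0 -0.5 -1; -2.1 1.8 0 -1.5 -1; -3 2.6 0 -2.5 -1; -3.9 3.3 0 -3.5 -1; -4.7 4 0 -4 -1; -5.2 4.4 0 -4 -1; -5.2 4.4 0 -4 -1"
}}

```text
time_s: 26.38
position: [0.586, 0.2042, 0.0447]
tool_rot: [[-0.913, -0.407, -0.0], [-0.407, 0.913, -0.0], [0.0, -0.0, -1.0]]
ft_force: [-1.3, -1.6, 7.7]
grip_width: 0.0143
gripper_force: 43.2
```

```bash
cat > chk.py <<'E'
from h import *
state(); w=optics.get_image('wrist')
P,U=wmask(w,mask(w,'blue'),.064,(.5865,.2035),.06); print('lid',circ(wray(w,cv2.convexHull(U.astype(np.int32))[:,0].astype(float),.064)[:,:2]))
P,U=wmask(w,mask(w,'orange'),.01,(.5865,.2035),.14); d=np.hypot(*(P-[.5865,.2035]).T); k=d<.0625
print('orange',circ(P[(d>.045)&(d<.06)],.0515),len(P))
h=cv2.cvtColor(w['pixels'],cv2.COLOR_BGR2HSV); Q,_=wmask(w,h[...,2]<60,.061,(.5865,.2035),.135); q=Q-[.5865,.2035]; d=np.hypot(*q.T); k=(d>.06)&(q@[-.914,-.407]>.97*d); q=q[k]
print('handle yaw',np.degrees(np.arctan2(-q.mean(0)[1],-q.mean(0)[0])),k.sum())
for c in('wrist','top','scene'):
  optics.get_image(c)
  print(c,[(n,np.round(d['point'],4).tolist(),round(d['score'],2)) for n in('pot','handle_end','station_orange','stripe_end') for d in spotter.mark_of(n,c)[:1]])
E
python3 chk.py
```

```text
t 26.375 pos [0.586  0.2042 0.0447] ft [-1.3 -1.6  7.7] w 0.014319706779313806 43.24875891208649
[[-0.913 -0.407 -0.   ]
 [-0.407  0.913 -0.   ]
 [ 0.    -0.    -1.   ]]
lid (array([0.5898, 0.2044, 0.0418]), np.float64(0.001619681429406372))
orange (array([0.5882, 0.2032, 0.04  ]), np.float64(0.0018428844460501418)) 879
handle yaw 23.2241574226984 4263
wrist [('pot', [0.5868, 0.2036, 0.0112], 0.77), ('handle_end', [0.4682, 0.1526, 0.0529], 0.79), ('station_orange', [0.5797, 0.002, 0.0128], 0.71), ('stripe_end', [0.5804, 0.0024, 0.012], 0.23)]
top [('pot', [0.5263, -0.3768, 0.0095], 0.36), ('handle_end', [0.4686, 0.1569, 0.0534], 0.64), ('stripe_end', [0.4641, 0.1503, 0.0103], 0.67)]
scene [('pot', [0.5843, 0.2049, 0.0117], 0.85), ('handle_end', [0.4685, 0.1515, 0.0514], 0.75), ('station_orange', [0.5837, 0.2012, 0.0113], 0.68), ('stripe_end', [0.4656, 0.1519, 0.0106], 0.76)]
```

>>> {"method": "move_arm", "body": {
  "series": "0 0 0 0 -0.2; 0 0 0 0 -0.2; 0 0 0 0 -0.2; 0 0 -3 0 -0.2; 0 0 -8 0 -0.2; 6 0 -12 0 -0.2; 14 0 -14 0 -0.2; 20 0 -14 0 -0.2"
}}

```text
time_s: 28.18
position: [0.4255, 0.1327, 0.1826]
tool_rot: [[-0.913, -0.407, 0.002], [-0.407, 0.913, -0.0], [-0.002, -0.001, -1.0]]
ft_force: [0.4, 0.2, 1.0]
grip_width: 0.0341
gripper_force: 0.0
```

```bash
cat > chk2.py <<'E'
from h import *
state()
for c in('top','scene'):
    im=optics.get_image(c)
    P=pts(im,mask(im,'blue'),.064,np.array([.586,.2035]),.056); 
    if len(P): print(c,'lid',circ(cv2.convexHull((P*1e4).astype(np.int32))[:,0]/1e4),len(P))
    P=pts(im,mask(im,'orange'),.01,np.array([.5865,.2035]),.062); d=np.hypot(*(P-[.5865,.2035]).T); P=P[d>.045]
    if len(P): print('orange vis',len(P),circ(P,.0515))
    print([(n,np.round(d['point'],4).tolist(),round(d['score'],2)) for n in('pot','handle_end','station_orange','stripe_end','jar','ring_stack','basket','pulley_row') for d in spotter.mark_of(n,c)[:1]])
    print([np.round(d['point'],4).tolist() for d in spotter.mark_of('pulley_a',c)])
E
python3 chk2.py
```

```text
t 28.175 pos [0.4255 0.1327 0.1826] ft [0.4 0.2 1. ] w 0.0340941940898737 0.0
[[-0.913 -0.407  0.002]
 [-0.407  0.913 -0.   ]
 [-0.002 -0.001 -1.   ]]
top lid (array([0.5855, 0.2038, 0.0447]), np.float64(0.00035937607435154983)) 1135
orange vis 170 (array([0.5863, 0.2029, 0.04  ]), np.float64(0.0016031662531613203))
[('pot', [0.5875, 0.2042, 0.0088], 0.86), ('handle_end', [0.4653, 0.1543, 0.053], 0.65), ('jar', [0.6342, 0.1144, 0.0111], 0.89), ('ring_stack', [0.5234, -0.0909, 0.0126], 0.74), ('basket', [0.507, 0.3731, 0.0018], 0.58), ('pulley_row', [0.4442, -0.376, 0.0065], 0.7)]
[[0.5232, -0.3752, 0.0032], [0.6067, -0.3688, 0.0075]]
scene lid (array([0.5864, 0.2021, 0.0443]), np.float64(0.00044011793904570655)) 417
orange vis 197 (array([0.5852, 0.2022, 0.04  ]), np.float64(0.002206311851293331))
[('pot', [0.5835, 0.2023, 0.0104], 0.71), ('handle_end', [0.4686, 0.1519, 0.0508], 0.56), ('station_orange', [0.587, 0.2027, 0.0106], 0.76), ('stripe_end', [0.4652, 0.1498, 0.0092], 0.87), ('jar', [0.636, 0.1186, 0.0087], 0.85), ('ring_stack', [0.5226, -0.0909, 0.0098], 0.82), ('basket', [0.5047, 0.3736, 0.0029], 0.87), ('pulley_row', [0.4415, -0.3756, 0.0056], 0.88)]
[[0.5237, -0.3722, 0.0085], [0.6054, -0.3652, 0.0054]]
```

Pot and ring centres agree within about 1 mm, the handle is over the stripe, the row is even and the bystanders haven't moved. Handing in.

```bash
python3 -c "
from rig import order
print(order.close_job())"
```

```text
the job is handed in; nothing more can be done
None
```

The job is handed in, at about 28 s on the robot clock: both stray pulleys sit on the row's empty circles, and the glue pot was slid to within about 1 mm of the orange ring's centre, handle over the stripe, with the bystanders where they were; the hand-in returned no verdict.

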